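# Fit the sight glass to the fuel-filter head

## Robot

A 6-joint arm with a two-finger parallel gripper is mounted at the origin on the work surface. World frame = base frame: x ahead of the robot, y to its left, z up, the work surface at z = 0. Lengths are in mm, angles in rad, forces in N, time in s.
With the tool pointing down it reaches from about 350 to 775 mm from the base axis. Payload 7.3 kg.
Tool frame: the origin (TCP) lies at the very end of the fingers, on their centre line; the grasp point (between the pads) lies 19 mm behind it; z points along the fingers, y is the line along which they close (so a half turn about z gives the same grasp; the last joint's range is limited). The gripper opens to 92 mm and grips with 3 to 60 N. Pads are 19 mm wide; open, the fingers measure 130 mm over their backs; the gripper's body (75 mm by 190 mm) begins 47 mm behind the grasp point.
Start: joints at [-1.282, 0.342, 1.524, -0, 1.275, -0.146], TCP at [221.17, -476.164, 188.241] pointing down, gripper open.
Joint ranges: [-2.53, 2.53], [-0.77, 2.02], [0.04, 2.7], [-1, 4.14], [0.28, 2.66], [-3.11, 3.11]. Speed limits (rad/s): [2.57, 2.57, 3.14, 3.14, 3.14, 3.14].

## Interface

Orientations are given as [roll, pitch, yaw] about the fixed x, y, z axes, in that order (R = Rz(yaw) Ry(pitch) Rx(roll)).
In Python, from plant import bot gives the robot as it stands.
- The arm moves only by the tool apply_moves, never from a script. Its argument "motion" is text: rows parted by semicolons, each of 4 numbers parted by spaces: the shift along the tool's x, y, z in m, then the turn about the tool's z in degrees. A call has 1 to 8 rows; each row shifts and turns the commanded pose from where the row before left it, along the tool's axes as they then stand; what a row does not reach is not made up. A row lasts 1/8 s, in which the tool goes at most 62.5 mm and 10.7 degrees, less where a joint would pass 70% of its speed; a pose out of reach is approached as far as the arm can. A call with a gripper value outside its range is refused whole. "fingers" is the opening, from -1 (shut) to 1 (fully open), set as the call begins (left out, the last holds). The fingers move at their own pace and stop on an object; the grip force is fixed at half the most. Time passes only in rows, so rows that do not move let the fingers close. It gives the time, the measured TCP pose, the force, the opening and the grip force at its end, in the units of the state.
- bot.get_obs(): the state, without advancing time (a new reading comes with each control period).
- bot.capture(name): name is "scene" or "side" or "wrist"; returns a dict with "img" (420x560x3 uint8, blue, green, red), "range_z" (420x560 float32, mm along the optical axis (not along the pixel's ray), 0 where there is no reading), "fx", "fy", "cx", "cy" (pixels), "D" ([k1, k2, p1, p2, k3] as OpenCV has them; the pictures are not rectified), "world_from_camera" (4x4, takes a point from camera to world coordinates); the wrist camera has in their place "mount" (4x4, takes a point from camera to tool coordinates, whose origin is the TCP and whose axes are the flange's). Camera axes: x right, y down, z forward; pixel columns grow to the right and rows downward; lengths in mm; the calibration is good to about 2 mm. A picture is of the moment at which its call begins: read the wrist's pose just before it.
- bot.close_job(): hands the job in; it is judged then, once.
Trained networks look in a picture, given as the dict that the camera call returned (one of the last four; its "shot" number tells which), for a name from the list of things; names that differ only in an ending like _2 or _b are one class to them, and where a whole thing is asked for, a point or a joint stands for the part that bears it (a point fixed in the world has none). Each returns a list of dicts, best first, with "p" (0 to 1); they miss things now and then, are a little off and sometimes report something else, mostly with a low value. They report only what shows in the picture. A call takes as long as a camera call. They do not tell look-alikes from the thing itself.
- bot.cut_out(picture, thing): "pixels" (420x560 bool, what is visible of it) and "point" ([column, row] in pixels, amid what is visible of it).
The state is a dict: "time": time; "joint_positions": joint angles; "dq": joint speeds; "tau": joint torques, N m; "tool_pos": TCP position; "tcp_rot": TCP orientation; "contact_force": force on the tool from outside, world axes, zero at the start; "moment": the same for the moment, N m; "grip_width": finger opening in mm; "finger_force": force on a finger pad.
Only numpy, scipy, OpenCV 4.12 (cv2) and the standard library are available. Lean on these libraries where they do the work, as an engineer would, in place of code of your own. Each camera call takes 0.05 s, during which the arm holds its last target. There are 200 camera calls.

## Task

Lower the green sight glass, flange down, into the round cell of the filter head without dropping it, then fit the blue retaining ring over its dome with the ring's pins through the two marked slots and screw it clockwise until it is just snug, so that it clamps the glass; stop as soon as it tightens, since forcing it cracks the glass. Let go of it, and leave the other things on the bench where they are.

Things in the scene. Friction and masses are not known exactly. Their poses are not given: they have to be found in the camera images.
- head: Filter head, fixed: dark 130 x 100 mm base plate (this body; origin on the bench, z up) that carries an aluminium drum 70 mm across with brass ports along y, on a stiff rubber bush that twists about 0.08 rad per N m and springs back. In the drum the seat for the glass, a gasket, lies 45 mm up, give or take 1.5 mm, which differs from head to head.
- cell_rim (a point): Centre of the head's top rim, 63 mm above the bench and so about 18 mm above the seat; same axes as the head. The round mouth in its lip is 41 mm across.
- cell_slot (a point): The slot at +x in the lip, at rim height, 22 mm from the axis; its twin is at -x. Each is about 11 mm wide, reaches 25 mm from the axis and is marked by a black bar on the rim. Under the lip a ramp runs clockwise (seen from above) from each slot and falls 4.5 mm per radian, so turning the ring clockwise wedges its pins, and so the ring, down.
- glass_base (a point): Green sight glass, about 50 g: centre of its underside, z up through the dome. Round flange 38 mm across and 5 mm thick, on it a dome (round-topped post) 22 mm across; 40 mm high in all. Starts upright on the bench.
- glass_grip (a point): Sight glass: point on its axis 32 mm above its underside, where to grip. Once seated, the rim is 18 mm above the underside and fingers do not fit in the mouth: fingertips must stay 20 mm or more above the underside.
- ring_grip (a point): Retaining ring, about 130 g, upright on the bench: centre of its blue collar, 28 mm above the underside; z up. Collar 17 to 39 mm above the underside, 58 mm across, with two flats 50 mm apart facing +y and -y for the fingers (tips 19 mm or more above the underside). A 30 mm hole goes right through. Below the collar a spigot 37 mm across, 17 mm high.
- ring_base (a point): Centre of the ring's underside. With the pins through the slots it rests on the flange, 13 mm (+-1.5) below the rim; with pins on the lip it stops 2.5 mm below the rim. Turned clockwise from the slots it meets the ramps after 0.5 to 1.2 rad, depending on the head; 0.1 to 0.2 rad more is snug, some 0.4 rad more cracks the glass.
- ring_pin (a point): The ring's pin at +x, 21 mm from the axis, 5 mm above the underside; its twin is at -x. Steel, 5 mm thick, ends 24.3 mm from the axis, below the yellow bars on the collar. Free turning takes under 0.1 N m; 0.2 to 0.4 N m is snug; from about 0.6 N m the glass may crack, sooner if the hand also leans on it. Friction keeps the ring where it is left.
- hex_nut: Bystander: steel hexagon nut 24 mm across, 14 mm high; centre of the underside.
- brass_fitting: Bystander: round brass fitting 26 mm across, 26 mm high; centre of the underside.
- wrench: Bystander: wrench lying on the bench.
- screwdriver: Bystander: screwdriver lying on the bench.
- valve_block: Bystander: small steel block with a blue stripe, 40 x 22 x 16 mm.
- marker: Bystander: yellow marker pen 120 mm long.
- oil_can: Bystander: red can 60 mm across, 110 mm high.
Things that resemble listed ones, but are neither listed nor needed, are in the scene too. Of the things that look like the part that bears glass_base, the smaller one is meant. What is shaped like the part that bears ring_grip but brown is not meant.

How it is judged (in metres and radians):
On the way, in this order (a step that is already met when the one before it is completed fails the run):
1. the glass is seated flat in the cell, let go (horizontal distance between glass_base and cell_rim below 0.003 m and z of glass_base in the frame of cell_rim below -0.0155 m and angle between glass_base's own z axis and vertical below 0.06 rad and contact force between the fingers and glass below 0.1 N), for 0.2 s.
2. the ring is over the dome with its pins down through the slots (horizontal distance between ring_base and cell_rim below 0.005 m and z of ring_base in the frame of cell_rim below -0.0095 m), for 0.05 s.
At the end, for the whole second after the job is handed in: Glass flat on its seat (underside 15.5 mm or more below the rim, 3 mm of the axis, tilt < 0.06 rad); ring over it, level, 4 mm of the axis, underside 10.5 mm or more below the rim, turned over 0.4 rad from the slots and clamping the glass with over 3.5 N by itself; both at rest (horizontal distance between glass_base and cell_rim below 0.003 m and z of glass_base in the frame of cell_rim below -0.0155 m and angle between each of glass_base, ring_base's own z axis and vertical below 0.06 rad and horizontal distance between ring_base and cell_rim below 0.004 m and z of ring_base in the frame of cell_rim below -0.0105 m and angle between the x axis of ring_base and the x axis of cell_rim, either way round above 0.4 rad and contact force between ring and glass above 3.5 N and linear speed of each of ring, glass below 0.01 m/s); the robot touches nothing.
It fails at once if the glass is cracked: clamped, pressed or struck with more than 60 N (contact force between ring and glass above 60 N or contact force between glass and head above 60 N).
It fails at once if the glass is dropped into the cell (moves faster than 0.6 m/s at it) (horizontal distance between glass_base and cell_rim below 0.03 m and z of glass_base in the frame of cell_rim below 0.02 m and linear speed of glass above 0.6 m/s).
It fails at once if a bystander is moved by more than 30 mm (distance of any of hex_nut, brass_fitting, wrench, screwdriver, valve_block, marker, oil_can from where it was at the start of the episode above 0.03 m).
It also fails if it takes over 72 s, if anything falls off the work surface, if the arm or the gripper's body presses on something with over 40 N, if the wrist force passes 120 N, or if a joint passes its speed limit or range.

## Working session

There is one attempt and no reset: what is moved stays moved. The work goes in short steps, Python scripts to look and compute and a tool call to move; the robot and the scene stay as the last step left them, time stands still between calls to the robot, and variables do not carry over. Pictures are saved under pics/ and viewed, at most 10 in all, crops included, and the job is handed in when it is done.

Besides the shell and the picture viewer there is one more tool, called in YAML: its name, and indented under it one key for each argument. apply_moves: Moves the arm, as the interface text tells. Its arguments: {"type":"object","properties":{"motion":{"type":"string"},"fingers":{"type":"number"}},"required":["motion"]}

```bash
mkdir -p pics; ls; cat > h.py <<'E'
import numpy as np,cv2
from plant import bot
from scipy.spatial.transform import Rotation as R
def tool():
    o=bot.get_obs();T=np.eye(4);T[:3,:3]=R.from_euler('xyz',o['tcp_rot']).as_matrix();T[:3,3]=o['tool_pos'];return T
def cap(n):
    T=tool();c=bot.capture(n);c['T']=np.array(c['world_from_camera']) if 'world_from_camera' in c else T@np.array(c['mount']);return c
def pts(c,mask):
    v,u=np.nonzero(mask&(c['range_z']>0));z=c['range_z'][v,u]
    K=np.array([[c['fx'],0,c['cx']],[0,c['fy'],c['cy']],[0,0,1]])
    n=cv2.undistortPoints(np.stack([u,v],1).astype(float).reshape(-1,1,2),K,np.array(c['D'],float)).reshape(-1,2)
    p=np.c_[n*z[:,None],z];return p@c['T'][:3,:3].T+c['T'][:3,3],v,u
E
python3 - <<'E'
from h import *
print(bot.get_obs())
a=[]
for n in ['scene','side','wrist']:
    c=cap(n);a.append(c['img']);print(n,c['T'].round(2).tolist(),c['fx'])
    for t in ['head','glass_base','ring_grip','oil_can','hex_nut','brass_fitting','valve_block']:
        for d in bot.cut_out(c,t):
            P,_,_=pts(c,d['pixels'])
            if len(P):print(t,round(d['p'],2),np.round(d['point']),d['pixels'].sum(),np.median(P,0).round(),np.percentile(P,2,0).round(),np.percentile(P,98,0).round())
cv2.imwrite('pics/a.png',a[0]);cv2.imwrite('pics/b.png',a[1])
E
```

```text
pics
{'time': 0.0, 'joint_positions': array([-1.28197456e+00,  3.42726983e-01,  1.52502031e+00,  1.47986159e-05,
        1.27537511e+00, -1.45995223e-01]), 'dq': array([ 2.80324391e-04,  7.64797326e-04, -8.04685641e-04, -3.64745454e-04,
        2.23240865e-03, -6.28834977e-05]), 'tau': array([ 7.91215480e-04, -4.31245673e+01, -2.44217294e+01,  7.18318066e-02,
        5.59844601e-02, -1.25482152e-04]), 'tool_pos': array([ 221.04821085, -475.68973777,  187.54164053]), 'tcp_rot': array([-3.14008124e+00, -2.36543106e-04,  4.34812491e-01]), 'contact_force': array([-0.23127032,  0.12599113,  0.28783939]), 'moment': array([-0.0129071 ,  0.00742148, -0.00094018]), 'finger_force': 0.0, 'grip_width': 91.85908014362957}
scene [[-0.3, 0.77, -0.56, 1047.92], [0.95, 0.24, -0.18, 137.66], [-0.0, -0.59, -0.81, 728.65], [0.0, 0.0, 0.0, 1.0]] 425.8873840210266
head 0.9 [284. 213.] 2917 [592.   7.  28.] [517. -59.   1.] [639.  60.  64.]
glass_base 0.71 [201. 173.] 499 [ 532. -187.   23.] [ 502. -214.    4.] [ 547. -170.   58.]
glass_base 0.69 [166. 167.] 241 [ 535. -278.   11.] [ 512. -298.    0.] [ 54
[... 1458 characters left out ...]
. -11.  79.] [747. -43.   6.] [797.   6. 111.]
oil_can 0.22 [408. 248.] 142 [ 389. -129.   14.] [ 380. -141.    2.] [ 400. -122.   28.]
hex_nut 0.67 [318. 353.] 223 [391. 151.  14.] [379. 138.   1.] [403. 162.  17.]
brass_fitting 0.6 [143. 338.] 365 [628. 330.  15.] [609. 313.  -1.] [652. 346.  21.]
brass_fitting 0.59 [413. 250.] 160 [ 389. -129.   13.] [ 379. -143.    1.] [ 402. -122.   28.]
valve_block 0.73 [142. 334.] 332 [627. 330.  15.] [609. 314.   4.] [647. 346.  21.]
valve_block 0.51 [300. 240.] 3165 [553.  14.  17.] [499. -57.   1.] [631.  62.  64.]
wrist [[0.42, -0.87, -0.24, 285.58], [-0.91, -0.41, -0.11, -446.53], [-0.0, 0.26, -0.96, 384.95], [0.0, 0.0, 0.0, 1.0]] 313.21575113671
```

View pics/a.png

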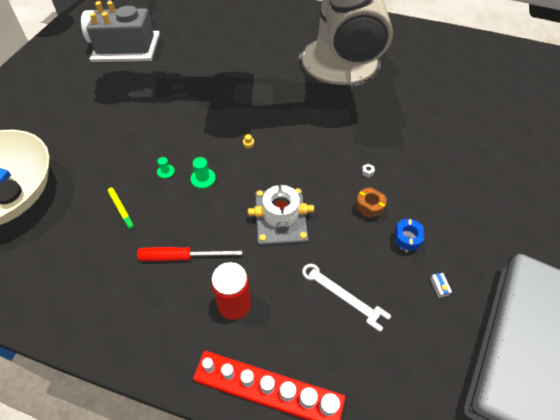

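View pics/b.png

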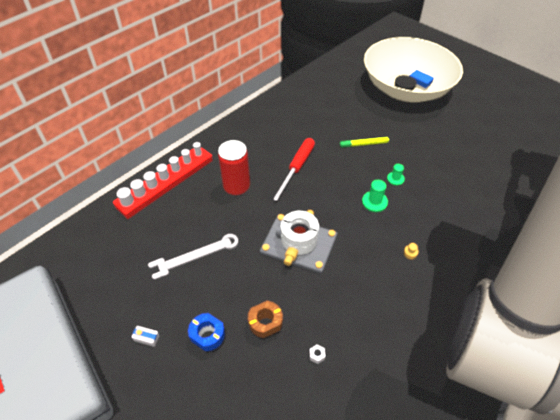

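The scene view shows the small green glass at px (165,167), the larger look-alike at (202,173), the head at (281,210), the blue ring at (410,235) and the brown decoy at (371,203). The side view agrees. I'm moving over the small glass.

apply_moves:
  motion: "0.06 -0.008 0 0;0.06 -0.008 0 0;0.06 -0.008 0 0;0.06 -0.008 0 0;0.06 -0.008 0 0;0.06 -0.008 0 0;0 0 0 0;0 0 0 0"
  fingers: 0.3

```text
time: 2.2
tool_pos: [527.1, -280.9, 187.9]
tcp_rot: [-3.141, 0.001, 0.436]
contact_force: [-0.3, -0.0, -1.1]
grip_width: 60.2
finger_force: 0.0
```

```bash
python3 - <<'E'
from h import *
print(bot.get_obs())
c=cap('wrist');cv2.imwrite('pics/c.png',c['img'])
for d in bot.cut_out(c,'glass_base'):
    P,v,u=pts(c,d['pixels']);print(d['p'],d['point'],len(P))
    t=P[P[:,2]>32]; f=P[(P[:,2]>2)&(P[:,2]<9)]
    for q in(t,f):
        if len(q)>5:
            (a,r)=cv2.minEnclosingCircle(q[:,:2].astype(np.float32))[:2];print(len(q),a,r,np.median(q,0),q[:,2].max())
E
```

```text
{'time': 2.2, 'joint_positions': array([-6.17573317e-01,  4.76866696e-01,  1.31366962e+00, -6.03211258e-04,
        1.35173641e+00,  5.17786523e-01]), 'dq': array([-0.03281568, -0.01232145,  0.0082958 , -0.00172324, -0.00058872,
       -0.00017906]), 'tau': array([ 1.40233845e+00, -5.04899991e+01, -2.54886264e+01,  1.95259061e-01,
       -2.25366832e-02,  2.10852397e-02]), 'tool_pos': array([ 527.12530269, -280.93980363,  187.92067898]), 'tcp_rot': array([-3.14129308e+00,  8.48161558e-04,  4.35567899e-01]), 'contact_force': array([-0.26079927, -0.00152135, -1.1266769 ]), 'moment': array([ 0.00041925, -0.03840679, -0.03794571]), 'finger_force': 0.0, 'grip_width': 60.17910429736596}
0.86 [217.1, 156.1] 1663
772 (522.653076171875, -195.56227111816406) 15.551405906677246 [ 524.59621845 -197.08968082   57.26163735] 59.97631683400732
760 (522.692138671875, -195.30496215820312) 26.985164642333984 [ 532.97160997 -204.49672178    7.27757746] 8.998984376110684
0.67 [286.3, 181.0] 750
289 (527.8992919921875, -283.51947021484375) 10.699836730957031 [ 528.54124672 -283.28685892   39.87444451] 42.427753386609254
374 (527.6776733398438, -283.7315368652344) 18.827722549438477 [ 534.08824348 -278.56057961    5.1414218 ] 7.27495629407872
```

apply_moves:
  motion: "-0.0005 0.0027 0.03 0;0 0 0.05 0;0 0 0.05 0;0 0 0.025 0;0 0 0.0115 0;0 0 0 0;0 0 0 0"

```text
time: 3.18
tool_pos: [528.8, -284.6, 23.2]
tcp_rot: [3.139, -0.001, 0.434]
contact_force: [0.3, 0.2, 0.3]
grip_width: 59.7
finger_force: 0.0
```

apply_moves:
  motion: "0 0 0 0;0 0 0 0;0 0 0 0;0 0 0 0;0 0 0 0"
  fingers: -0.9

```text
time: 3.8
tool_pos: [528.1, -283.6, 21.7]
tcp_rot: [-3.142, 0.0, 0.435]
contact_force: [-0.4, -0.1, -0.6]
grip_width: 14.3
finger_force: 0.0
```

View pics/c.png

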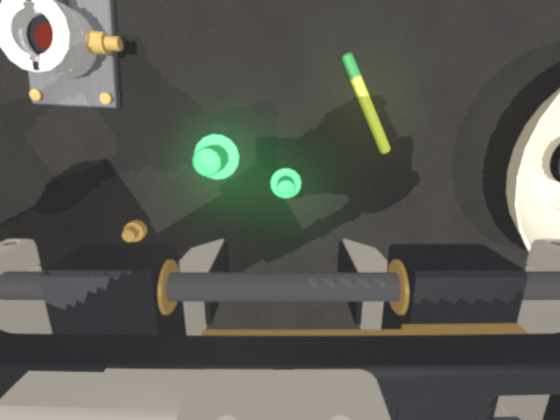

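The wrist view shows the small glass at px (286,182), between the fingers. The grip reads only 14 mm, though, so I'm checking that.

```bash
python3 - <<'E'
from h import *
o=bot.get_obs();print(o['grip_width'],o['finger_force'],o['time'],o['tool_pos'])
c=cap('wrist');cv2.imwrite('pics/d.png',c['img'])
for n in('wrist','scene','side'):
  if n!='wrist': c=cap(n)
  for d in bot.cut_out(c,'glass_base'):
    P,v,u=pts(c,d['pixels']);print(n,d['p'],d['point'],len(P),np.median(P,0).round(),np.percentile(P,2,0).round(),np.percentile(P,98,0).round())
E
```

```text
14.312437533486607 0.0 3.8 [ 528.13662392 -283.61717814   21.68528707]
wrist 0.75 [284.8, 226.3] 2190 [ 533. -282.   18.] [ 517. -300.    4.] [ 545. -267.   41.]
wrist 0.66 [155.4, 185.7] 6384 [ 529. -201.   35.] [ 503. -220.    2.] [ 547. -173.   59.]
scene 0.55 [166.7, 169.1] 197 [ 535. -278.   13.] [ 515. -292.    2.] [ 546. -267.   41.]
side 0.78 [375.7, 201.1] 593 [ 516. -184.   19.] [ 496. -213.    0.] [ 545. -169.   58.]
side 0.55 [396.3, 178.3] 242 [ 523. -277.   13.] [ 510. -297.    1.] [ 543. -265.   41.]
side 0.33 [302.6, 154.7] 387 [ 719. -174.   22.] [ 693. -229.    8.] [744. -92.  27.]
```

View pics/d.png

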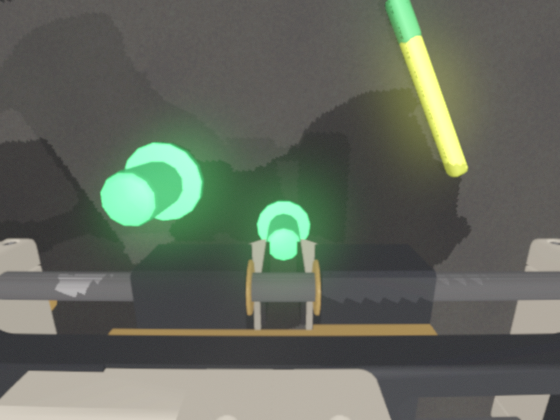

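The image shows the fingers either side of the dome, at px (262–308, 250), and possibly still closing. I'll let them finish.

apply_moves:
  motion: "0 0 0 0;0 0 0 0;0 0 0 0"
  fingers: -0.9

```text
time: 4.47
tool_pos: [528.1, -283.6, 21.7]
tcp_rot: [3.142, -0.0, 0.435]
contact_force: [0.5, -1.0, -0.3]
grip_width: 4.6
finger_force: 0.0
```

```bash
python3 - <<'E'
from h import *
o=bot.get_obs();print(o['grip_width'],o['finger_force'],o['time'],o['tool_pos'])
c=cap('wrist');i=c['img'][150:330,160:400];cv2.imwrite('pics/e.png',cv2.resize(i,None,fx=3,fy=3))
for d in bot.cut_out(c,'glass_base'):
    P,v,u=pts(c,d['pixels']);t=P[P[:,2]>33];print(len(t),t.mean(0),np.ptp(t,0))
E
```

```text
4.6354221916378595 0.0 4.475 [ 528.14798237 -283.64666906   21.72755448]
571 [ 531.22419521 -282.38211556   39.19866892] [21.72299634 19.20979957 26.39055727]
3270 [ 525.50995505 -197.92588436   54.02135389] [30.33004008 30.67360114 26.70386199]
```

View pics/e.png

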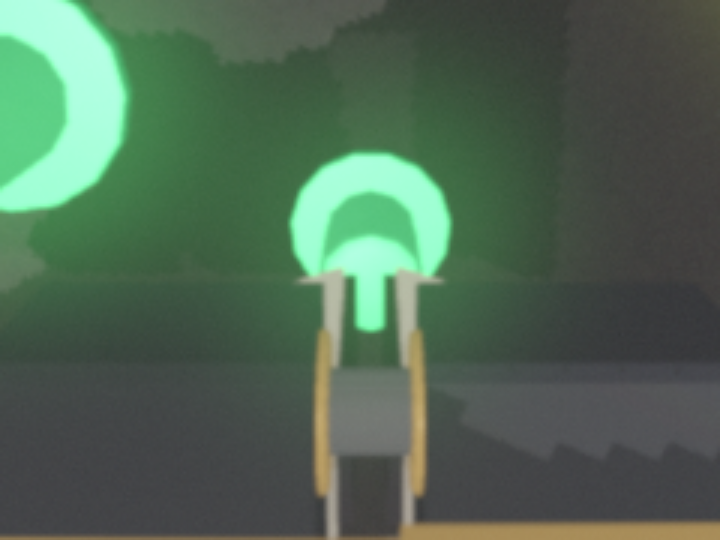

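The crop shows the fingers overlapping the dome at px (320–420, 270) with no contact registered, so they may be above it. I'm measuring finger depth.

```bash
python3 - <<'E'
from h import *
c=cap('wrist');P,v,u=pts(c,np.ones((420,560),bool))
T=np.linalg.inv(tool());Q=P@T[:3,:3].T+T[:3,3]
Z=np.full((420,560,3),np.nan);Z[v,u]=Q
for r in range(232,276,4):
    print(r,[tuple(Z[r,k].round().tolist()) for k in (268,272,278,283,288,294,298)])
g=(c['img'][:,:,1].astype(int)-c['img'][:,:,2]>60);g=g[v,u];k=g&(P[:,1]<-255)&(P[:,2]>36)
print(P[k].mean(0),P[k].max(0),np.ptp(P[k],0),c['mount'])
E
```

```text
232 [(5.0, -9.0, -12.0), (7.0, -6.0, -17.0), (7.0, -3.0, -16.0), (7.0, 0.0, -18.0), (7.0, 3.0, -19.0), (7.0, 7.0, -18.0), (5.0, 10.0, -11.0)]
236 [(5.0, -9.0, -18.0), (5.0, -6.0, -19.0), (5.0, -3.0, -19.0), (5.0, 0.0, -18.0), (4.0, 3.0, -17.0), (5.0, 7.0, -18.0), (4.0, 10.0, -16.0)]
240 [(11.0, -8.0, -41.0), (11.0, -5.0, -41.0), (2.0, -3.0, -18.0), (3.0, 0.0, -19.0), (2.0, 3.0, -19.0), (11.0, 6.0, -41.0), (2.0, 10.0, -17.0)]
244 [(11.0, -7.0, -46.0), (11.0, -5.0, -47.0), (9.0, -2.0, -42.0), (-0.0, 0.0, -18.0), (9.0, 3.0, -43.0), (11.0, 6.0, -47.0), (36.0, 5.0, -110.0)]
248 [(11.0, -7.0, -52.0), (11.0, -5.0, -53.0), (9.0, -2.0, -48.0), (-3.0, 0.0, -18.0), (9.0, 3.0, -48.0), (11.0, 6.0, -52.0), (35.0, 5.0, -110.0)]
252 [(11.0, -7.0, -57.0), (11.0, -5.0, -57.0), (7.0, -2.0, -49.0), (-6.0, 0.0, -18.0), (9.0, 3.0, -53.0), (11.0, 6.0, -56.0), (34.0, 5.0, -110.0)]
256 [(11.0, -7.0, -62.0), (11.0, -5.0, -62.0), (5.0, -2.0, -48.0), (-8.0, 0.0, -19.0), (9.0, 3.0, -57.0), (10.0, 6.0, -60.0), (33.0, 5.0, -111.0)]
260 [(34.0, -4.0, -116.0), (11.0, -5.0, -65.0), (3.0, -2.0, -49.0), (-29.0, 0.0, 20
[... 212 characters left out ...]
]
268 [(34.0, -4.0, -121.0), (10.0, -4.0, -72.0), (-1.0, -2.0, -50.0), (-36.0, 0.0, 21.0), (9.0, 3.0, -71.0), (11.0, 5.0, -74.0), (33.0, 4.0, -119.0)]
272 [(33.0, -4.0, -122.0), (30.0, -3.0, -116.0), (30.0, -1.0, -116.0), (30.0, 0.0, -115.0), (31.0, 2.0, -117.0), (30.0, 3.0, -116.0), (33.0, 4.0, -122.0)]
[ 531.39909096 -282.38068505   42.62181053] [ 540.89421113 -270.85946024   81.66118389] [23.06728751 21.55309504 45.63334106] [[ 2.64350841e-04 -9.64532691e-01 -2.63963290e-01  7.08836531e+01]
 [ 9.99999956e-01  2.89930940e-04 -5.79513934e-05  2.77878565e-01]
 [ 1.32427138e-04 -2.63963264e-01  9.64532725e-01 -1.96711970e+02]
 [ 0.00000000e+00  0.00000000e+00  0.00000000e+00  1.00000000e+00]]
```

Depth shows the fingers end about 38 mm behind the reported TCP: last finger pixels at tool z≈-41, and the dome top seen at -18 with nothing in it. So the reported tool length is about 38 mm too long. I'll measure that offset more precisely while descending further with the fingers open.

apply_moves:
  motion: "0 0 0 0;0 0 0 0;0 0 0 0;0 0 0 0;0 0 0.015 0;0 0 0.015 0;0 0 0 0;0 0 0 0"
  fingers: 0.2

```text
time: 5.62
tool_pos: [528.1, -283.7, -8.5]
tcp_rot: [-3.141, 0.0, 0.435]
contact_force: [-0.1, -0.1, 0.7]
grip_width: 55.6
finger_force: 0.0
```

```bash
python3 - <<'E'
from h import *
o=bot.get_obs();print(o['grip_width'],o['contact_force'],o['time'],o['tool_pos'])
c=cap('wrist');P,v,u=pts(c,np.ones((420,560),bool))
T=np.linalg.inv(tool());Q=P@T[:3,:3].T+T[:3,3]
Z=np.full((420,560,3),np.nan);Z[v,u]=Q
for k in (215,220,225,230,340,345,350):
    print(k,[tuple(Z[r,k].round(1).tolist()) for r in range(232,248,2)])
g=(c['img'][:,:,1].astype(int)-c['img'][:,:,2]>60);g=g[v,u];k=g&(P[:,1]<-255)&(P[:,2]>36)&(P[:,2]<44)
print(P[k].mean(0),cv2.minEnclosingCircle(P[k][:,:2].astype(np.float32)))
cv2.imwrite('pics/f.png',c['img'])
E
```

```text
55.59861970355127 [-0.06493774 -0.10384142  0.72860283] 5.625 [ 528.14423385 -283.6594945    -8.51431093]
215 [(3.4, -43.4, -7.3), (2.1, -43.4, -7.6), (1.2, -43.2, -8.7), (0.1, -43.2, -9.3), (-1.9, -43.6, -7.6), (10.7, -35.4, -43.2), (10.4, -35.0, -45.4), (11.0, -34.1, -49.4)]
220 [(3.3, -40.2, -7.0), (2.7, -39.9, -9.0), (1.2, -40.0, -8.6), (-0.5, -40.3, -7.8), (10.7, -33.4, -40.3), (11.1, -32.6, -44.3), (10.9, -32.1, -46.5), (10.9, -31.6, -49.2)]
225 [(3.7, -36.8, -8.1), (2.5, -36.8, -8.4), (1.6, -36.6, -9.7), (-0.6, -37.1, -7.5), (10.7, -30.7, -40.5), (10.8, -30.1, -43.6), (9.9, -30.1, -44.2), (9.0, -30.0, -44.5)]
230 [(3.4, -33.8, -7.3), (2.6, -33.6, -8.8), (0.9, -33.8, -7.9), (-0.4, -33.8, -8.0), (-1.6, -33.8, -8.4), (9.2, -28.3, -39.3), (9.4, -27.7, -42.8), (8.5, -27.7, -43.3)]
340 [(3.6, 36.5, -7.7), (2.2, 36.6, -7.6), (0.8, 36.7, -7.6), (-0.3, 36.6, -8.3), (10.9, 30.4, -40.7), (10.9, 29.8, -43.7), (10.1, 29.7, -44.6), (9.1, 29.7, -44.8)]
345 [(3.9, 39.5, -8.6), (2.5, 39.6, -8.4), (1.0, 39.8, -8.0), (-0.7, 40.0, -7.2), (10.7, 33.1, -40.2), (10.6, 32.6, -42.9), (11.1, 31.8, -47.0), (10.7, 31.5, -48.8)]
350 [(3.6, 42.9, -7.8), (2.2, 43.0, -7.5), (1.0, 42.9, -8.1), (-0.1, 42.9, -8.9), (-1.7, 43.1, -8.0), (10.4, 35.3, -42.5), (10.4, 34.8, -45.3), (10.8, 34.0, -48.9)]
[ 530.91993194 -282.57175255   39.61941969] ((527.9061889648438, -283.9334716796875), 10.85153579711914)
```

apply_moves:
  motion: "0 0 0.008 0;0 0 0 0;0 0 0 0;0 0 0 0"

```text
time: 6.18
tool_pos: [528.3, -283.8, -16.1]
tcp_rot: [3.141, -0.0, 0.435]
contact_force: [-0.5, 0.1, 0.2]
grip_width: 55.0
finger_force: 0.0
```

apply_moves:
  motion: "0 0 0 0;0 0 0 0;0 0 0 0;0 0 0 0;0 0 0 0;0 0 0 0"
  fingers: -0.9

```text
time: 6.92
tool_pos: [528.1, -283.7, -16.3]
tcp_rot: [3.142, 0.0, 0.435]
contact_force: [0.3, -0.2, 0.1]
grip_width: 21.5
finger_force: 30.0
```

apply_moves:
  motion: "0 0 -0.04 0;0 0 -0.06 0;0.0186 -0.0486 -0.005 0;0.0186 -0.0486 -0.005 0;0.0186 -0.0486 -0.005 0;0.0186 -0.0486 0 0;0.0186 -0.0486 0 0;0 0 0 0"

```text
time: 7.92
tool_pos: [509.4, -20.9, 98.8]
tcp_rot: [-3.141, 0.0, 0.439]
contact_force: [1.0, -1.3, -1.1]
grip_width: 20.5
finger_force: 30.0
```

```bash
cat > head.py <<'E'
from h import *
from scipy.optimize import least_squares
o=bot.get_obs();print(o['grip_width'],o['contact_force'],o['time'],o['tool_pos'])
c=cap('wrist');cv2.imwrite('pics/g.png',c['img'])
P,v,u=pts(c,np.ones((420,560),bool))
k=(abs(P[:,2]-63)<4)&(np.hypot(P[:,0]-570,P[:,1]-4)<50)
q=P[k];print(len(q),np.median(q,0))
m=np.zeros((420,560),np.uint8);m[v[k],u[k]]=255;m=cv2.morphologyEx(m,cv2.MORPH_CLOSE,np.ones((5,5)))
cs,_=cv2.findContours(m,cv2.RETR_CCOMP,cv2.CHAIN_APPROX_NONE)
# top-plane projection of contour
K=np.array([[c['fx'],0,c['cx']],[0,c['fy'],c['cy']],[0,0,1]])
def plane(px,z=63):
    n=cv2.undistortPoints(np.array(px,float).reshape(-1,1,2),K,np.array(c['D'],float)).reshape(-1,2)
    d=np.c_[n,np.ones(len(n))]@c['T'][:3,:3].T;t=c['T'][:3,3];return (t+d*((z-t[2])/d[:,2])[:,None])[:,:2]
for s in cs:
    if len(s)>60:
        w=plane(s);f=least_squares(lambda p:np.hypot(w[:,0]-p[0],w[:,1]-p[1])-p[2],[*w.mean(0),25],loss='soft_l1',f_scale=.5);print(len(s),f.x.round(2),np.abs(f.fun).mean())
g=c['img'].max(2);x=(g[v,u]<90)&k;r=np.hypot(*(P[:,:2]-np.median(q[:,:2],0)).T);x&=(r>23)
print(x.sum(),P[x].mean(0)); 
np.save('dark.npy',P[x])
E
python3 head.py
```

```text
20.45234588812614 [ 0.99542132 -1.30635561 -1.07363474] 7.925 [509.37788405 -20.9294044   98.76892276]
4943 [ 5.70728735e+02 -8.91519319e-03  6.31834893e+01]
280 [568.61  -0.77  35.05] 0.2298073240887352
191 [568.63  -0.62  20.78] 1.2570623787677835
0 [nan nan nan]head.py:19: RuntimeWarning: Mean of empty slice.
  print(x.sum(),P[x].mean(0));
  ret = um.true_divide(
```

View pics/g.png

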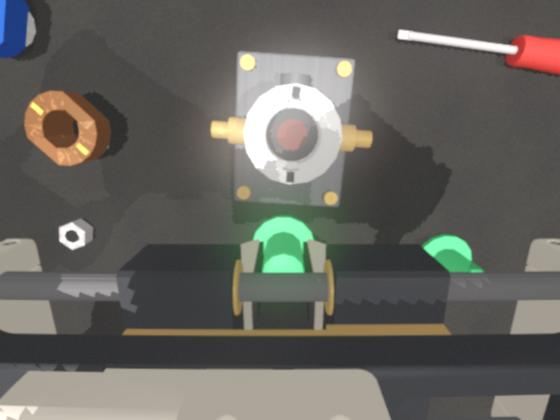

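The drum is at px (293,134), with its slots' black bars at (296,92) and (290,177). The glass is held upright at (284,245). Next: the head yaw and the glass pose in the hand.

```bash
cat >> head.py <<'E'
print('---')
C=f0=np.array([568.6,-0.75])
L=[]
for a,b in (((296,92)),((290,177))),:
    pass
E
python3 - <<'E'
exec(open('head.py').read().split("print('---')")[0].replace('print(x.sum','0 and print(x.sum'))
g=c['img'].max(2)
W=[]
for a,b in ((296,92),(290,177)):
    mm=np.zeros_like(g,bool);mm[b-9:b+10,a-8:a+9]=1
    vv,uu=np.nonzero(mm&(g<60));w=plane(np.c_[uu,vv]);print(len(w),w.mean(0));W.append(w.mean(0))
d=W[0]-W[1];print('slot axis yaw',np.arctan2(d[1],d[0]),np.hypot(*d),(W[0]+W[1])/2)
gr=(c['img'][:,:,1].astype(int)-c['img'][:,:,2]>60)[v,u]&(np.hypot(P[:,0]-o['tool_pos'][0],P[:,1]-o['tool_pos'][1])<40)
T=np.linalg.inv(c['T']@np.linalg.inv(np.array(c['mount'])));Q=P@T[:3,:3].T+T[:3,3]
q=Q[gr];print('glass pts',len(q),np.percentile(q,[1,50,99],0).round(1))
s=(abs(q[:,0])>0)&(q[:,2]>-36);
import collections
h=np.histogram(q[:,2],bins=np.arange(-70,0,2));print([(int(e),int(n)) for e,n in zip(h[1],h[0]) if n])
E
```

```text
21.292502566120454 [-0.28739107 -0.88380131 -0.64371288] 7.975 [509.9396031  -22.72668876  98.82457372]
4917 [ 5.70652069e+02 -5.11421933e-02  6.32133955e+01]
280 [568.6   -0.76  35.02] 0.252589160438753
189 [568.62  -0.63  20.82] 1.1659248630038788Traceback (most recent call last):
  File "<stdin>", line 6, in <module>
  File "<string>", line 13, in plane
cv2.error: OpenCV(4.12.0) /io/opencv/modules/calib3d/src/undistort.dispatch.cpp:347: error: (-215:Assertion failed) CV_IS_MAT(_src) && CV_IS_MAT(_dst) && (_src->rows == 1 || _src->cols == 1) && (_dst->rows == 1 || _dst->cols == 1) && _src->cols + _src->rows - 1 == _dst->rows + _dst->cols - 1 && (CV_MAT_TYPE(_src->type) == CV_32FC2 || CV_MAT_TYPE(_src->type) == CV_64FC2) && (CV_MAT_TYPE(_dst->type) == CV_32FC2 || CV_MAT_TYPE(_dst->type) == CV_64FC2) in function 'cvUndistortPointsInternal'
```

```bash
python3 - <<'E'
exec(open('head.py').read().split("print('---')")[0].replace('print(x.sum','0 and print(x.sum'))
g=c['img'].max(2).astype(int)
W=[]
for a,b in ((296,92),(290,177)):
    s=g[b-12:b+13,a-12:a+13]; t=s[4:-4,4:-4].min()+35
    mm=np.zeros_like(g,bool);mm[b-7:b+8,a-7:a+8]=1
    vv,uu=np.nonzero(mm&(g<t));w=plane(np.c_[uu,vv]);print(t,len(w),w.mean(0));W.append(w.mean(0))
d=W[0]-W[1];print('slot axis yaw',np.arctan2(d[1],d[0]),np.hypot(*d),(W[0]+W[1])/2)
gr=(c['img'][:,:,1].astype(int)-c['img'][:,:,2]>60)[v,u]&(np.hypot(P[:,0]-o['tool_pos'][0],P[:,1]-o['tool_pos'][1])<40)
T=np.linalg.inv(c['T']@np.linalg.inv(np.array(c['mount'])));Q=P@T[:3,:3].T+T[:3,3]
q=Q[gr];h=np.histogram(q[:,2],bins=np.arange(-70,0,2));print([(int(e),int(n)) for e,n in zip(h[1],h[0]) if n])
f=q[(q[:,2]>-26)];hull=cv2.minEnclosingCircle(f[:,:2].astype(np.float32));print(hull,np.median(f,0),f[:,1].min(),f[:,1].max())
E
```

```text
21.508138247004027 [-0.21010895  0.66246675 -0.85887758] 8.025 [510.2418643  -23.93466172  98.8262521 ]
4914 [ 5.70742187e+02 -1.24418447e-01  6.32154357e+01]
279 [568.62  -0.84  34.99] 0.2624038104478279
190 [568.63  -0.64  20.82] 1.2220600055018263
199 60 [596.47911437   9.61260691]
145 72 [540.02043416 -13.83179927]
slot axis yaw 0.3935824940932295 61.13282875945837 [568.24977426  -2.10959618]
[(-60, 1), (-58, 363), (-56, 287), (-54, 84), (-52, 66), (-50, 62), (-48, 63), (-46, 59), (-44, 55), (-42, 50), (-40, 66), (-38, 53), (-36, 44), (-34, 41), (-32, 43), (-30, 48), (-28, 39), (-26, 26), (-24, 175), (-22, 759), (-20, 63), (-18, 4)]
((-7.100951671600342, 7.155555725097656), 28.439224243164062) [ 10.3790478    0.32486781 -21.44695184] -17.644308208441714 25.218491414786
```

apply_moves:
  motion: "0.0314 0.0017 0 0;0.0314 0.0017 0 0;0 0 0.02 0;0 0 0.02 0;0 0 0 0;0 0 0 0;0 0 0 0"

```text
time: 8.95
tool_pos: [569.2, -1.3, 59.7]
tcp_rot: [3.141, -0.002, 0.434]
contact_force: [0.4, -0.7, -0.4]
grip_width: 20.8
finger_force: 30.0
```

```bash
python3 - <<'E'
exec(open('head.py').read().split("g=c['img']")[0])
print(o['tcp_rot'])
# green flange in world
gr=(c['img'][:,:,1].astype(int)-c['img'][:,:,2]>60)[v,u]&(np.hypot(P[:,0]-o['tool_pos'][0],P[:,1]-o['tool_pos'][1])<26)
q=P[gr];print(np.percentile(q[:,2],[2,98]))
f=q[q[:,2]<np.percentile(q[:,2],2)+12];r=np.hypot(f[:,0]-o['tool_pos'][0],f[:,1]-o['tool_pos'][1])
E
```

```text
20.806593798473696 [ 0.4158778  -0.66561891 -0.39848289] 8.95 [569.21723995  -1.25589353  59.7067979 ]
3314 [586.31414187  12.55847614  63.19219304]
323 [5.7163e+02 5.5000e-01 3.2000e+01] 5.4967163119091165
[ 3.14050435e+00 -1.52758383e-03  4.34141746e-01]
[ 79.46091804 116.81545156]
```

apply_moves:
  motion: "0 0 0.005 0;0 0 0.005 0;0 0 0.005 0;0 0 0.003 0;0 0 0.003 0;0 0 0.003 0;0 0 0 0"

```text
time: 9.88
tool_pos: [568.3, -0.7, 34.5]
tcp_rot: [-3.141, 0.0, 0.435]
contact_force: [0.3, -0.9, -0.9]
grip_width: 21.1
finger_force: 30.0
```

apply_moves:
  motion: "0 0 0.0015 0;0 0 0.0015 0;0 0 0.0013 0;0 0 0 0"

```text
time: 10.38
tool_pos: [568.5, -0.7, 30.3]
tcp_rot: [-3.142, 0.0, 0.435]
contact_force: [-0.8, 0.1, -0.3]
grip_width: 21.0
finger_force: 30.0
```

apply_moves:
  motion: "0 0 0.0005 0;0 0 0.0005 0;0 0 0 0"

```text
time: 10.75
tool_pos: [568.5, -0.7, 29.4]
tcp_rot: [3.142, 0.0, 0.435]
contact_force: [1.5, 0.0, -0.8]
grip_width: 21.2
finger_force: 30.0
```

apply_moves:
  motion: "0 0 0.0005 0;0 0 0.0005 0;0 0 0 0"

```text
time: 11.12
tool_pos: [568.5, -0.7, 28.3]
tcp_rot: [-3.142, 0.0, 0.435]
contact_force: [0.5, -0.1, -0.4]
grip_width: 21.6
finger_force: 30.0
```

apply_moves:
  motion: "0 0 0.0005 0;0 0 0 0"

```text
time: 11.38
tool_pos: [568.5, -0.7, 27.9]
tcp_rot: [3.142, 0.0, 0.435]
contact_force: [-1.2, -0.2, -1.7]
grip_width: 20.8
finger_force: 30.0
```

apply_moves:
  motion: "0 0 0.0005 0;0 0 0 0"

```text
time: 11.62
tool_pos: [568.6, -0.7, 27.8]
tcp_rot: [3.141, -0.0, 0.435]
contact_force: [-1.3, -0.3, 3.0]
grip_width: 21.4
finger_force: 30.0
```

apply_moves:
  motion: "0 0 0.0005 0;0 0 0 0"

```text
time: 11.88
tool_pos: [568.6, -0.7, 27.7]
tcp_rot: [3.141, -0.0, 0.435]
contact_force: [-3.5, 0.5, 7.5]
grip_width: 21.0
finger_force: 30.0
```

apply_moves:
  motion: "0 0 0.0005 0;0 0 0 0"

```text
time: 12.12
tool_pos: [568.7, -0.7, 27.7]
tcp_rot: [3.141, -0.001, 0.435]
contact_force: [-4.0, 0.6, 10.6]
grip_width: 21.0
finger_force: 30.0
```

apply_moves:
  motion: "0 0 -0.0007 0;0 0 0 0;0 0 0 0;0 0 0 0;0 0 0 0"
  fingers: 0.1

```text
time: 12.75
tool_pos: [568.5, -0.7, 27.0]
tcp_rot: [3.142, 0.0, 0.435]
contact_force: [0.5, 0.7, -0.1]
grip_width: 50.6
finger_force: 0.0
```

apply_moves:
  motion: "0 0 -0.02 0;0 0 -0.04 0;-0.03 -0.015 -0.03 0;-0.03 -0.015 0 0;0 0 0 0;0 0 0 0;0 0 0 0"

```text
time: 13.62
tool_pos: [502.3, 1.1, 116.8]
tcp_rot: [3.141, -0.0, 0.435]
contact_force: [-0.5, 0.4, 0.1]
grip_width: 50.9
finger_force: 0.0
```

```bash
python3 - <<'E'
exec(open('head.py').read().split("g=c['img']")[0])
g=(c['img'][:,:,1].astype(int)-c['img'][:,:,2]>60)[v,u]
k=g&(np.hypot(P[:,0]-568.6,P[:,1]+.8)<20);q=P[k]
print(np.percentile(q[:,2],[1,99]));t=q[q[:,2]>70]
from scipy.optimize import least_squares as ls
f=ls(lambda p:np.sqrt(((t-p)**2).sum(1))-11,[568,-1,74],loss='soft_l1');print('dome centre',f.x,len(t))
w=cv2.warpPerspective(c['img'],np.eye(3),(560,420))
# rectified top view of rim plane, 0.1.. mm/pixel
xs=np.arange(-40,40,.2);X,Y=np.meshgrid(568.6+xs,-.8+xs[::-1])
pc=(np.c_[X.ravel(),Y.ravel(),np.full(X.size,63.2)]-c['T'][:3,3])@c['T'][:3,:3]
uv=cv2.projectPoints(pc,np.zeros(3),np.zeros(3),K,np.array(c['D'],float))[0].reshape(400,400,2).astype(np.float32)
im=cv2.remap(c['img'],uv,None,cv2.INTER_LINEAR);cv2.imwrite('pics/h.png',im)
gy=im.max(2).astype(float)
th=np.deg2rad(np.arange(-180,180,1));
for r in (24,28,30,32):
    i=(199.5+r/.2*np.cos(th));j=199.5-r/.2*np.sin(th)
    s=cv2.remap(gy.astype(np.float32),i.astype(np.float32).reshape(1,-1),j.astype(np.float32).reshape(1,-1),1)[0]
    d=np.median(s)-s; d[d<40]=0
    for lo,hi in((-40,90),):
        a=(np.rad2deg(th)>lo)&(np.rad2deg(th)<hi);print(r,'A',(d[a]*np.rad2deg(th)[a]).sum()/max(d[a].sum(),1),(d[a]>0).sum())
    tb=(np.rad2deg(th)+360)%360-180;a=(tb>-40)&(tb<90);print(r,'B',(d[a]*tb[a]).sum()/max(d[a].sum(),1),(d[a]>0).sum())
E
```

```text
50.88876870805631 [-0.52621724  0.36853784  0.12720023] 13.625 [502.25809514   1.10514502 116.84327281]
4231 [ 5.70630722e+02 -1.40662226e-01  6.31831382e+01]
260 [568.65  -0.76  35.02] 0.229582081513792
176 [ 5.6851e+02 -3.7000e-01  2.0820e+01] 1.1786943200152913
[44.89352015 85.31894154]
dome centre [568.03851534  -0.78034846  75.64708922] 736
24 A 0.0 0
24 B 23.058461505147495 28
28 A 21.442686482981983 10
28 B 22.08777907267023 17
30 A 21.036162265268494 9
30 B 22.30509194431342 16
32 A 20.93987371475571 9
32 B 22.005117002223926 15
```

View pics/h.png

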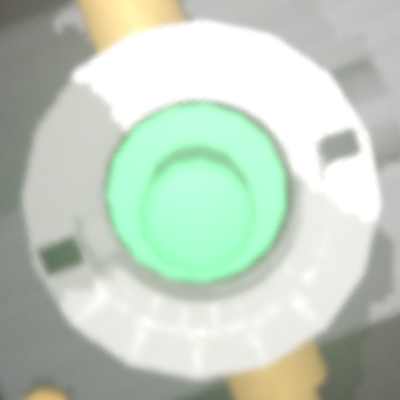

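The top view shows the glass seated centrally with the slot bars at px (340,149) and (61,255), so the head yaw is about 0.37. Next, the blue ring.

apply_moves:
  motion: "0.0310 -0.053 0 0;0.031 -0.053 0 0;0.031 -0.053 0 0;0.031 -0.053 0 0;0 0 0 0;0 0 0 0;0 0 0 0"
  fingers: 0.55

```text
time: 14.55
tool_pos: [524.8, 244.5, 116.9]
tcp_rot: [3.141, 0.001, 0.433]
contact_force: [-0.2, -0.8, -0.6]
grip_width: 71.0
finger_force: 0.0
```

```bash
cat > top.py <<'E'
from h import *
def topview(c,x,y,z,half=40,s=.2):
    K=np.array([[c['fx'],0,c['cx']],[0,c['fy'],c['cy']],[0,0,1]])
    xs=np.arange(-half,half,s);X,Y=np.meshgrid(x+xs,y+xs[::-1])
    pc=(np.c_[X.ravel(),Y.ravel(),np.full(X.size,float(z))]-c['T'][:3,3])@c['T'][:3,:3]
    uv=cv2.projectPoints(pc,np.zeros(3),np.zeros(3),K,np.array(c['D'],float))[0].reshape(*X.shape,2).astype(np.float32)
    return cv2.remap(c['img'],uv,None,cv2.INTER_LINEAR)
E
python3 - <<'E'
from top import *
o=bot.get_obs();print(o['tool_pos'],o['grip_width'],o['joint_positions'])
c=cap('wrist');P,v,u=pts(c,np.ones((420,560),bool))
k=(np.hypot(P[:,0]-552,P[:,1]-256)<42)&(P[:,2]>35)&(P[:,2]<45);q=P[k];z=np.median(q[:,2]);print(z,len(q))
b=c['img'].astype(int)[v,u];bl=(b[:,0]-b[:,2]>50)&k; ye=(b[:,2]-b[:,0]>50)&k
ctr,(w,h),ang=cv2.minAreaRect(q[:,:2].astype(np.float32));print(ctr,w,h,ang,cv2.minEnclosingCircle(q[:,:2].astype(np.float32)))
Y=P[ye];m=Y[:,:2]@[1,0]
_,lab,cc=cv2.kmeans(Y[:,:2].astype(np.float32),2,None,(3,50,.01),5,cv2.KMEANS_PP_CENTERS)
d=cc[1]-cc[0];print(len(Y),cc,np.hypot(*d),np.arctan2(d[1],d[0]),cc.mean(0))
cv2.imwrite('pics/i.png',np.hstack([topview(c,552,256,z,50,.25),c['img'][10:410,60:460]]))
E
```

```text
[524.81253986 244.49949312 116.87592383] 71.03331468088413 [ 3.03847482e-01  5.02868448e-01  1.47495501e+00 -3.69483895e-04
  1.16436518e+00  1.44151950e+00]
39.20267668753772 2314
(549.8404541015625, 255.21676635742188) 58.63541793823242 49.99759292602539 9.282441139221191 ((549.8580322265625, 255.13320922851562), 29.521421432495117)
90 [[572.20404 258.68155]
 [528.0345  251.28159]] 44.785145 -2.975599 [550.11926 254.98157]
```

View pics/i.png

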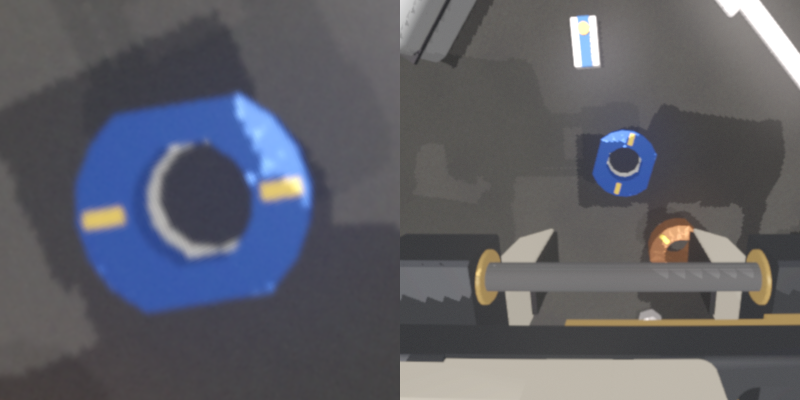

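The blue ring is centred at (549.9, 255.1) with its yellow bars at yaw 0.164; it's px (625,162) in the right half. I'll align the fingers with its flats and descend in stages.

apply_moves:
  motion: "0 0 0 7.75;0 0 0 7.75;0.0266 -0.0051 0.04 0;0 0 0.04 0;0 0 0.012 0;0 0 0 0;0 0 0 0;0 0 0 0"

```text
time: 15.6
tool_pos: [550.9, 255.4, 26.7]
tcp_rot: [-3.141, -0.003, 0.164]
contact_force: [1.3, -0.9, -0.6]
grip_width: 71.0
finger_force: 0.0
```

```bash
python3 - <<'E'
from top import *
o=bot.get_obs();print(o['tool_pos'],o['tcp_rot'])
c=cap('wrist');P,v,u=pts(c,np.ones((420,560),bool))
k=(np.hypot(P[:,0]-550,P[:,1]-255)<33)&(P[:,2]>35)&(P[:,2]<45);q=P[k];b=c['img'].astype(int)[v,u];ye=(b[:,2]-b[:,0]>50)&k
print(cv2.minAreaRect(q[:,:2].astype(np.float32)),cv2.minEnclosingCircle(q[:,:2].astype(np.float32)))
Y=P[ye];_,lab,cc=cv2.kmeans(Y[:,:2].astype(np.float32),2,None,(3,50,.01),5,cv2.KMEANS_PP_CENTERS)
print(len(Y),cc)
E
```

```text
[550.9462462  255.35211055  26.73106743] [-3.14129986e+00 -2.79414280e-03  1.64250656e-01]
((554.1754150390625, 255.83416748046875), (50.374595642089844, 50.09330368041992), 9.567709922790527) ((549.83837890625, 255.1102752685547), 29.68257713317871)
119 [[571.9562  258.7729 ]
 [531.2219  252.04143]]
```

apply_moves:
  motion: "0 0 0.02 0;0 0 0.015 0;0 0 0.008 0;0 0 0 0;0 0 0 0;0 0 0 0"

```text
time: 16.4
tool_pos: [550.5, 255.2, -17.3]
tcp_rot: [-3.141, -0.001, 0.164]
contact_force: [0.2, 0.9, 0.1]
grip_width: 70.8
finger_force: 0.0
```

apply_moves:
  motion: "0 0 0 0;0 0 0 0;0 0 0 0;0 0 0 0"
  fingers: -0.2

```text
time: 16.9
tool_pos: [550.1, 255.1, -17.8]
tcp_rot: [3.142, -0.0, 0.164]
contact_force: [-0.2, 0.7, 1.6]
grip_width: 49.9
finger_force: 30.0
```

apply_moves:
  motion: "0 0 -0.055 0;0 0 -0.06 0;-0.0047 0.0511 0 0;-0.0047 0.0511 0 0;-0.0047 0.0511 0 0;-0.0047 0.0511 0 0;-0.0047 0.0511 0 0;0 0 0 0"

```text
time: 17.9
tool_pos: [568.7, -4.3, 96.8]
tcp_rot: [3.141, 0.0, 0.159]
contact_force: [-0.5, -0.1, -1.0]
grip_width: 49.9
finger_force: 30.0
```

apply_moves:
  motion: "0 0 0 -6;0 0 0 -5.9;0 0 0 0;0 0 0 0;0 0 0 0"

```text
time: 18.52
tool_pos: [568.6, -0.5, 97.1]
tcp_rot: [3.142, 0.0, 0.371]
contact_force: [0.2, 0.1, -1.3]
grip_width: 49.8
finger_force: 30.0
```

```bash
python3 - <<'E'
from top import *
o=bot.get_obs();print(o['tool_pos'],o['tcp_rot'],o['grip_width'],o['contact_force'],o['joint_positions'])
c=cap('wrist');P,v,u=pts(c,np.ones((420,560),bool))
b=c['img'].astype(int)[v,u];bl=(b[:,0]-b[:,2]>50);M=np.linalg.inv(tool());Q=P@M[:3,:3].T+M[:3,3]
n=(np.hypot(Q[:,0],Q[:,1])<45)&(Q[:,2]>-75)&(Q[:,2]<0);k=bl&n
print(len(Q[k]),np.percentile(Q[k],[1,50,99],0).round(1))
t=Q[n&(abs(Q[:,2]-(-56.8))<2.5)]
print(len(t),t[:,2].mean(),t[:,0].max(),cv2.minEnclosingCircle(t[:,:2].astype(np.float32)))
ye=(b[:,2]-b[:,0]>50)&n;print(np.median(Q[ye],0),ye.sum())
cv2.imwrite('pics/j.png',c['img'])
E
```

```text
[ 5.68601058e+02 -4.56471052e-01  9.70851148e+01] [3.14157462e+00 4.40382231e-05 3.71258939e-01] 49.797754236593796 [ 0.15820827  0.12027167 -1.27138441] [-1.35551726e-01  5.05692275e-01  1.53102619e+00 -4.15747251e-05
  1.10490393e+00  1.06400434e+00]
5658 [[-27.9 -23.9 -58.3]
 [ 14.4   0.2 -56.8]
 [ 29.   24.3 -37.6]]
5584 -56.9817166693539 29.55086997740716 ((10.674795150756836, 0.06840133666992188), 41.48380661010742)
[ 18.23697702   0.21747834 -57.51895363] 293
```

apply_moves:
  motion: "0 0.0003 0.015 0;0 0 0.015 0;0 0 0.01 0;0 0 0.005 0;0 0 0.003 0;0 0 0 0;0 0 0 0"

```text
time: 19.45
tool_pos: [569.0, -1.1, 49.5]
tcp_rot: [3.141, -0.001, 0.372]
contact_force: [-0.4, 0.2, -1.5]
grip_width: 49.5
finger_force: 30.0
```

apply_moves:
  motion: "0 0 0.002 0;0 0 0.002 0;0 0 0.001 0;0 0 0 0"

```text
time: 19.95
tool_pos: [568.7, -1.1, 44.0]
tcp_rot: [-3.142, 0.0, 0.372]
contact_force: [0.3, 0.5, -1.4]
grip_width: 49.2
finger_force: 30.0
```

apply_moves:
  motion: "0 0 0.001 0;0 0 0.001 0;0 0 0.001 0;0 0 0 0"

```text
time: 20.45
tool_pos: [568.7, -1.1, 41.0]
tcp_rot: [-3.142, 0.0, 0.372]
contact_force: [1.1, 0.2, -1.4]
grip_width: 49.6
finger_force: 30.0
```

apply_moves:
  motion: "0 0 0.002 0;0 0 0.002 0;0 0 0.002 0;0 0 0.001 0;0 0 0 0"

```text
time: 21.08
tool_pos: [568.7, -1.1, 34.0]
tcp_rot: [3.142, 0.0, 0.372]
contact_force: [0.3, 0.3, -1.3]
grip_width: 49.6
finger_force: 30.0
```

apply_moves:
  motion: "0 0 0.0005 0;0 0 0.0005 0;0 0 0 0"

```text
time: 21.45
tool_pos: [568.7, -1.1, 33.1]
tcp_rot: [3.142, 0.0, 0.372]
contact_force: [0.1, -0.7, -1.1]
grip_width: 49.4
finger_force: 30.0
```

apply_moves:
  motion: "0 0 0.0005 0;0 0 0 0"

```text
time: 21.7
tool_pos: [568.7, -1.1, 32.6]
tcp_rot: [3.142, 0.0, 0.372]
contact_force: [0.0, -0.4, -1.4]
grip_width: 50.2
finger_force: 30.0
```

apply_moves:
  motion: "0 0 0.0005 0;0 0 0 0"

```text
time: 21.95
tool_pos: [568.7, -1.1, 32.0]
tcp_rot: [3.142, 0.0, 0.372]
contact_force: [0.6, 0.8, -1.8]
grip_width: 49.9
finger_force: 30.0
```

apply_moves:
  motion: "0 0 0.0004 0;0 0 0 0"

```text
time: 22.2
tool_pos: [568.7, -1.1, 31.7]
tcp_rot: [3.141, 0.0, 0.372]
contact_force: [-0.6, -0.0, -1.1]
grip_width: 50.3
finger_force: 30.0
```

apply_moves:
  motion: "0 0 0.0004 0;0 0 0 0"

```text
time: 22.45
tool_pos: [568.7, -1.1, 31.3]
tcp_rot: [3.142, 0.0, 0.372]
contact_force: [-0.1, -0.3, -1.6]
grip_width: 49.4
finger_force: 30.0
```

apply_moves:
  motion: "0 0 0.0005 0;0 0 0 0"

```text
time: 22.7
tool_pos: [568.8, -1.1, 31.2]
tcp_rot: [3.141, -0.0, 0.372]
contact_force: [-1.8, -0.9, 2.2]
grip_width: 49.8
finger_force: 30.0
```

apply_moves:
  motion: "0 0 0.0005 0;0 0 0 0"

```text
time: 22.95
tool_pos: [568.9, -1.1, 31.2]
tcp_rot: [3.141, -0.001, 0.372]
contact_force: [-3.6, 0.2, 7.1]
grip_width: 49.9
finger_force: 30.0
```

apply_moves:
  motion: "0 0 -0.0004 0;0 0 0 5;0 0 0 5;0 0 0 5;0 0 0 5;0 0 0 3;0 0 0 0"

```text
time: 23.82
tool_pos: [569.5, -1.3, 31.2]
tcp_rot: [3.141, -0.002, -0.029]
contact_force: [0.5, -0.2, 4.3]
grip_width: 49.7
finger_force: 30.0
```

```bash
cat > m.py <<'E'
from h import *
o=bot.get_obs();print(o['moment'].round(3),o['contact_force'].round(1),o['tool_pos'].round(2),o['tcp_rot'][2].round(3),o['tau'][5].round(3),o['grip_width'].round(1),o['joint_positions'][5].round(2))
E
python3 m.py
```

```text
Traceback (most recent call last):
  File "m.py", line 2, in <module>
    o=bot.get_obs();print(o['moment'].round(3),o['contact_force'].round(1),o['tool_pos'].round(2),o['tcp_rot'][2].round(3),o['tau'][5].round(3),o['grip_width'].round(1),o['joint_positions'][5].round(2))
                                                                                                                                                ^^^^^^^^^^^^^^^^^^^^^
AttributeError: 'float' object has no attribute 'round'
```

```bash
sed -i "s/o\['grip_width'\].round(1)/o['grip_width']/" m.py; python3 m.py
```

```text
[-0.04   0.028 -0.02 ] [ 0.5 -0.2  4.3] [569.55  -1.25  31.22] -0.029 0.295 49.73372522422359 1.46
```

apply_moves:
  motion: "0 0 0 3;0 0 0 0"

```text
time: 24.08
tool_pos: [569.5, -1.2, 31.2]
tcp_rot: [3.141, -0.002, -0.081]
contact_force: [0.4, 0.4, 5.4]
grip_width: 49.7
finger_force: 30.0
```

```bash
python3 m.py
```

```text
[-0.033 -0.014 -0.023] [0.4 0.4 5.4] [569.47  -1.23  31.18] -0.081 0.257 49.731358426345615 1.51
```

apply_moves:
  motion: "0 0 0 3;0 0 0 0"

```text
time: 24.32
tool_pos: [569.4, -1.2, 31.2]
tcp_rot: [3.141, -0.002, -0.133]
contact_force: [-0.4, -0.8, 4.9]
grip_width: 49.6
finger_force: 30.0
```

```bash
python3 m.py
```

```text
[-0.022  0.022  0.014] [-0.4 -0.8  4.9] [569.4   -1.24  31.19] -0.133 0.236 49.634110005800345 1.57
```

apply_moves:
  motion: "0 0 0 3;0 0 0 0"

```text
time: 24.58
tool_pos: [569.4, -1.2, 31.2]
tcp_rot: [3.142, -0.002, -0.185]
contact_force: [0.0, -0.2, 5.2]
grip_width: 49.5
finger_force: 30.0
```

```bash
python3 m.py
```

```text
[0.007 0.026 0.034] [ 0.  -0.2  5.2] [569.36  -1.23  31.18] -0.185 0.237 49.4793906060878 1.62
```

apply_moves:
  motion: "0 0 0 3;0 0 0 0"

```text
time: 24.82
tool_pos: [569.4, -1.2, 31.2]
tcp_rot: [3.142, -0.001, -0.237]
contact_force: [-0.2, -0.1, 5.8]
grip_width: 49.7
finger_force: 30.0
```

```bash
python3 m.py
```

```text
[ 0.025  0.04  -0.023] [-0.2 -0.1  5.8] [569.36  -1.22  31.17] -0.237 0.237 49.74239885311678 1.67
```

apply_moves:
  motion: "0 0 0 3;0 0 0 0"

```text
time: 25.08
tool_pos: [569.3, -1.2, 31.2]
tcp_rot: [-3.141, -0.001, -0.29]
contact_force: [-0.1, -0.4, 5.8]
grip_width: 49.9
finger_force: 30.0
```

```bash
python3 m.py
```

```text
[0.017 0.053 0.03 ] [-0.1 -0.4  5.8] [569.33  -1.19  31.18] -0.29 0.238 49.85269491271766 1.72
```

Free turning so far (0.66 rad). I'm continuing.

apply_moves:
  motion: "0 0 0 3;0 0 0 0"

```text
time: 25.32
tool_pos: [569.3, -1.2, 31.2]
tcp_rot: [-3.141, -0.001, -0.342]
contact_force: [-0.5, 0.8, 6.4]
grip_width: 49.6
finger_force: 30.0
```

```bash
python3 m.py
```

```text
[0.033 0.105 0.071] [-0.5  0.8  6.4] [569.33  -1.19  31.19] -0.342 0.238 49.64144428823368 1.78
```

apply_moves:
  motion: "0 0 0 3;0 0 0 0"

```text
time: 25.58
tool_pos: [569.3, -1.2, 31.2]
tcp_rot: [-3.141, -0.001, -0.395]
contact_force: [0.1, -0.3, 5.8]
grip_width: 49.7
finger_force: 30.0
```

```bash
python3 m.py
```

```text
[0.023 0.064 0.017] [ 0.1 -0.3  5.8] [569.3   -1.2   31.16] -0.395 0.238 49.69876271640344 1.83
```

apply_moves:
  motion: "0 0 0 3;0 0 0 0"

```text
time: 25.82
tool_pos: [569.3, -1.2, 31.2]
tcp_rot: [-3.141, -0.001, -0.447]
contact_force: [-1.7, 0.4, 6.0]
grip_width: 49.8
finger_force: 30.0
```

```bash
python3 m.py
```

```text
[0.    0.092 0.025] [-1.7  0.4  6. ] [569.31  -1.19  31.18] -0.447 0.238 49.765100702559 1.88
```

apply_moves:
  motion: "0 0 0 3;0 0 0 0"

```text
time: 26.08
tool_pos: [569.3, -1.2, 31.2]
tcp_rot: [-3.141, -0.001, -0.499]
contact_force: [0.4, 0.1, 6.3]
grip_width: 49.6
finger_force: 30.0
```

```bash
python3 m.py
```

```text
[0.045 0.079 0.057] [0.4 0.1 6.3] [569.29  -1.19  31.18] -0.499 0.238 49.60919387470497 1.93
```

apply_moves:
  motion: "0 0 0 3;0 0 0 0"

```text
time: 26.32
tool_pos: [569.3, -1.2, 31.2]
tcp_rot: [-3.141, -0.001, -0.552]
contact_force: [0.9, -0.8, 6.0]
grip_width: 49.8
finger_force: 30.0
```

```bash
python3 m.py
```

```text
[0.09  0.093 0.018] [ 0.9 -0.8  6. ] [569.29  -1.19  31.19] -0.552 0.238 49.800423970080374 1.99
```

apply_moves:
  motion: "0 0 0 3;0 0 0 0"

```text
time: 26.58
tool_pos: [569.3, -1.2, 31.2]
tcp_rot: [-3.141, -0.001, -0.604]
contact_force: [-0.1, -0.4, 6.0]
grip_width: 49.6
finger_force: 30.0
```

```bash
python3 m.py
```

```text
[ 0.04   0.117 -0.023] [-0.1 -0.4  6. ] [569.32  -1.17  31.2 ] -0.604 0.238 49.61288666758367 2.04
```

apply_moves:
  motion: "0 0 0 3;0 0 0 0"

```text
time: 26.82
tool_pos: [569.3, -1.2, 31.2]
tcp_rot: [-3.141, -0.001, -0.656]
contact_force: [0.1, -0.4, 5.6]
grip_width: 49.7
finger_force: 30.0
```

```bash
python3 m.py
```

```text
[0.072 0.102 0.018] [ 0.1 -0.4  5.6] [569.3   -1.18  31.18] -0.656 0.238 49.65470845610074 2.09
```

apply_moves:
  motion: "0 0 0 3;0 0 0 0"

```text
time: 27.08
tool_pos: [569.3, -1.2, 31.2]
tcp_rot: [-3.141, -0.001, -0.709]
contact_force: [0.0, -0.5, 5.9]
grip_width: 49.8
finger_force: 30.0
```

```bash
python3 m.py
```

```text
[-0.008  0.066  0.043] [ 0.  -0.5  5.9] [569.29  -1.2   31.19] -0.709 0.267 49.83586838924515 2.14
```

apply_moves:
  motion: "0 0 0 2;0 0 0 0"

```text
time: 27.32
tool_pos: [569.3, -1.2, 31.2]
tcp_rot: [-3.141, -0.001, -0.743]
contact_force: [-0.7, -0.2, 5.9]
grip_width: 49.6
finger_force: 30.0
```

```bash
python3 m.py
```

```text
[-0.012  0.069  0.118] [-0.7 -0.2  5.9] [569.27  -1.21  31.19] -0.743 0.259 49.55037012992516 2.18
```

Ramps are met at about yaw -0.71 (1.08 rad). Finer steps now.

apply_moves:
  motion: "0 0 0 2;0 0 0 0"

```text
time: 27.58
tool_pos: [569.3, -1.2, 31.2]
tcp_rot: [-3.141, -0.001, -0.778]
contact_force: [0.3, -0.3, 5.1]
grip_width: 49.8
finger_force: 30.0
```

```bash
python3 m.py
```

```text
[0.098 0.137 0.152] [ 0.3 -0.3  5.1] [569.28  -1.2   31.16] -0.778 0.33 49.81792810373648 2.21
```

apply_moves:
  motion: "0 0 0 1.5;0 0 0 0"

```text
time: 27.82
tool_pos: [569.2, -1.2, 31.2]
tcp_rot: [-3.141, -0.001, -0.804]
contact_force: [0.1, -0.5, 5.2]
grip_width: 49.7
finger_force: 30.0
```

```bash
python3 m.py
```

```text
[0.067 0.077 0.354] [ 0.1 -0.5  5.2] [569.25  -1.22  31.17] -0.804 0.387 49.70220833815795 2.24
```

apply_moves:
  motion: "0 0 0 0"

```text
time: 27.95
tool_pos: [569.3, -1.2, 31.2]
tcp_rot: [-3.141, -0.001, -0.804]
contact_force: [0.2, -0.8, 5.9]
grip_width: 49.9
finger_force: 30.0
```

```bash
python3 m.py
```

```text
[0.04  0.099 0.277] [ 0.2 -0.8  5.9] [569.27  -1.24  31.17] -0.804 0.279 49.873183921743454 2.24
```

apply_moves:
  motion: "0 0 0 1;0 0 0 0"

```text
time: 28.2
tool_pos: [569.2, -1.2, 31.2]
tcp_rot: [-3.141, -0.001, -0.821]
contact_force: [-0.3, -0.3, 5.0]
grip_width: 49.8
finger_force: 30.0
```

```bash
python3 m.py
```

```text
[0.008 0.074 0.33 ] [-0.3 -0.3  5. ] [569.22  -1.22  31.15] -0.821 0.428 49.80443169095029 2.26
```

Torque is about 0.3 N m, which is snug. I'm releasing and withdrawing.

apply_moves:
  motion: "0 0 0 0;0 0 0 0;0 0 0 0;0 0 0 0"
  fingers: 0.4

```text
time: 28.7
tool_pos: [568.6, -1.1, 30.5]
tcp_rot: [3.141, 0.0, -0.823]
contact_force: [0.5, -0.6, -0.5]
grip_width: 64.0
finger_force: 0.0
```

apply_moves:
  motion: "0 0 -0.01 0;0 0 -0.04 0;0 0 -0.05 0;-0.03 0 -0.03 0;-0.03 0 0 0;0 0 0 0;0 0 0 0"

```text
time: 29.58
tool_pos: [528.4, 42.6, 161.1]
tcp_rot: [-3.141, -0.001, -0.823]
contact_force: [-0.7, 0.2, -0.4]
grip_width: 64.4
finger_force: 0.0
```

```bash
python3 - <<'E'
from top import *
o=bot.get_obs();print(o['tool_pos'],o['grip_width'],o['contact_force'])
c=cap('wrist');P,v,u=pts(c,np.ones((420,560),bool));b=c['img'].astype(int)[v,u]
k=(np.hypot(P[:,0]-568.6,P[:,1]+.8)<33)&(P[:,2]>83)&(P[:,2]<95);q=P[k]
A=np.c_[q[:,:2]-q[:,:2].mean(0),np.ones(len(q))];print('plane',np.linalg.lstsq(A,q[:,2],rcond=None)[0],np.median(q[:,2]))
print(cv2.minEnclosingCircle(q[:,:2].astype(np.float32)))
Y=P[(b[:,2]-b[:,0]>50)&k]
_,l,cc=cv2.kmeans(Y[:,:2].astype(np.float32),2,None,(3,50,.01),5,cv2.KMEANS_PP_CENTERS);d=cc[1]-cc[0];print(cc,np.arctan2(d[1],d[0]),np.hypot(*d))
E
```

```text
[528.44626704  42.61158321 161.10844899] 64.38931346195471 [-0.68752138  0.19687941 -0.40702681]
plane [ 2.89083214e-03 -8.58527127e-04  8.76566821e+01] 88.10980630520422
((569.6627807617188, -1.0282646417617798), 29.42348289489746)
[[553.2326    14.630551]
 [585.3431   -17.284784]] -0.7823504 45.273296
```

```bash
python3 -c "
from plant import bot
print(bot.close_job())"
```

```text
the job is handed in; nothing more can be done
None
```

I seated the green glass in the cell, put the blue ring over it with its pins through the slots, and turned it clockwise about 1.2 rad until it was snug at about 0.3 N m. I then let go and handed the job in at about 30 s. The final look showed the ring level and within about 1 mm of the axis; I didn't measure the clamp force itself, and no verdict came back.

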